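# Put the heavy tea tin aside by feel

### The job

Three identical closed tea tins stand on the pantry counter: two are nearly used up and one is still full. Feel their weight by lifting them, stack the two lighter ones one by one in a square, centred column on the lid of the low white cake tin, and then finish still holding the heaviest one upright in the gripper, in the air with its underside at least 10 cm above the counter and touching nothing else. Keep the tins upright, and leave the cake tin and everything else on the counter where they are.

Things in the scene. Friction and masses are not known exactly. Their poses are not given: they have to be found in the camera images.
- tin_1: closed square metal tea tin, flat lid, straight sides, plain paper band, 60 x 60 mm, 90 mm tall; tin_1, tin_2 and tin_3 look alike. Origin: centre of its underside; z up, x and y square to its sides. Stands upright on the counter, turned any way. The two nearly empty ones weigh 0.15 to 0.3 kg each, the full one 0.48 to 0.7 kg; names and places do not tell which it is.
- tin_2: closed square metal tea tin, flat lid, straight sides, plain paper band, 60 x 60 mm, 90 mm tall; tin_1, tin_2 and tin_3 look alike. Origin: centre of its underside; z up, x and y square to its sides. Stands upright on the counter, turned any way. The two nearly empty ones weigh 0.15 to 0.3 kg each, the full one 0.48 to 0.7 kg; names and places do not tell which it is.
- tin_3: closed square metal tea tin, flat lid, straight sides, plain paper band, 60 x 60 mm, 90 mm tall; tin_1, tin_2 and tin_3 look alike. Origin: centre of its underside; z up, x and y square to its sides. Stands upright on the counter, turned any way. The two nearly empty ones weigh 0.15 to 0.3 kg each, the full one 0.48 to 0.7 kg; names and places do not tell which it is.
- cake_tin: low closed white square cake tin, 110 x 110 mm and 45 mm tall, 0.9 kg, loose, with a flat lid: the foot of the column, its lid 45 mm above the counter. Origin: centre of its underside; z up, x and y square to its sides. Stands to the robot's right of the middle, turned up to 30 degrees. Not to be moved.
- teacup: white porcelain teacup, 80 mm across and 55 mm tall, with a handle on its +y side; loose, to be left alone. Origin: centre of its underside.
- measuring_cup: glass measuring cup, 90 mm across and 90 mm tall, with a handle on its +y side; loose, to be left alone. Origin: centre of its underside.
- strainer: stainless mesh strainer lying upside down: dome 98 mm across at the rim and 45 mm tall, thin handle reaching 168 mm from the dome's centre along its -x; loose, to be left alone. Origin: centre of the dome on the counter.
- trivet: flat round red silicone trivet, 160 mm across and 8 mm thick, to be left alone. Origin: centre of its underside.
- squeezer: wooden hand citrus squeezer lying down along its x, 140 mm long, 42 mm thick; loose, to be left alone. Origin: under its middle, on the counter.
There are look-alikes about, which are no part of the job. Leave any red or yellow look-alike of the tin_3 alone.

How it is judged:
By the outcome, as a careful person would: the job done as asked, in the order asked, and still so for the second after the job is handed in, while the arm keeps its last pose, push and grip.
It also fails if it takes over 69 s, if anything falls off the work surface, if the arm or the gripper's body presses on something with over 40 N, if the wrist force passes 120 N, or if a joint passes its speed limit or range.

### The arm

A 7-joint arm with a two-finger parallel gripper is mounted at the origin on the work surface. World frame = base frame: x ahead of the robot, y to its left, z up, the work surface at z = 0. Lengths are in m, angles in degrees, forces in N, time in s.
With the tool pointing down it reaches from about 0.425 to 0.875 m from the base axis. Payload 4.7 kg.
Tool frame: the origin (TCP) lies at the very end of the fingers, on their centre line; the grasp point (between the pads) lies env.grip_point_offset behind it (env.grip_point_offset is the distance from the TCP to the grasp point, in m); z points along the fingers, y is the direction in which the jaws open and shut (so a half turn about z gives the same grasp; the last joint's range is limited). The gripper opens to 87 mm and grips with 3 to 60 N. Pads are 19 mm wide; open, the fingers measure 117 mm over their backs; the gripper's body (75 mm by 190 mm) begins 51 mm behind the grasp point.
Start: joints at [-62.79, 18.392, -4.016, 83.108, 1.295, 78.541, -3.26], TCP at [0.289, 0.582, 0.223] pointing down, gripper open.
Joint ranges: [-163.93, 163.93], [-17.29, 119.83], [-79.2, 71.16], [3.27, 140.29], [-89.18, 269.18], [5.43, 117.66], [-154.24, 154.24]. Speed limits (degrees/s): [147.25, 147.25, 180, 180, 180, 180, 180].

### API

Orientations are given as [roll, pitch, yaw] about the fixed x, y, z axes, in that order (R = Rz(yaw) Ry(pitch) Rx(roll)).
In Python, from cell import env gives the robot as it stands.
- The arm moves only by the tool send_rows, never from a script. Its argument "plan" is a list of rows, each a list of 7 numbers: the finger opening in mm, from 0 to 87, then the shift along the tool's x, y, z in mm, then the turn, a rotation vector about the tool's x, y, z in rad. A call has 1 to 12 rows; each row shifts and turns the commanded pose from where the row before left it, along the tool's axes as they then stand; what a row does not reach is not made up. A row lasts 1/10 s, in which the tool goes at most 50 mm and 8.59 degrees, less where a joint would pass 70% of its speed; a pose out of reach is approached as far as the arm can. A call is refused whole if a number of a shift passes 50 or a number of a turn 0.15, either way. A call with a gripper value outside its range is refused whole. The fingers move at their own pace and stop on an object; "grip_force" is the grip in N (left out, the last holds). Time passes only in rows, so rows that do not move let the fingers close. It gives the time, the measured TCP pose, the force and the opening at its end, in the units of the state.
- env.get_obs(): the state, without advancing time (a new reading comes with each control period).
- env.read_camera(name): name is "scene" or "side" or "wrist"; returns the picture (400x640x3 uint8, red, green, blue); there is no depth.
- env.get_calibration(name): a dict with "fx", "fy", "cx", "cy" (pixels), "extrinsics" (4x4, takes a point from camera to world coordinates). Camera axes: x right, y down, z forward; pixel columns grow to the right and rows downward; lengths in m; the calibration is good to about 2 mm. A picture is of the moment at which its call begins: read the wrist's pose just before it. get_calibration takes no time and is no camera call; for the wrist camera it gives the pose at the moment of the call.
- env.sign_off(): hands the job in, once; it reports no verdict.
Trained networks look in the newest picture that a camera, given by its name, has taken for a name from the list of things; names that differ only in an ending like _2 or _b are one class to them, and where a whole thing is asked for, a point or a joint stands for the part that bears it (a point fixed in the world has none). Each returns a list of dicts, best first, with "confidence" (0 to 1); they miss things now and then, are a little off and sometimes report something else, mostly with a low value. They report only what shows in the picture. A call takes as long as a camera call. They do not tell look-alikes from the thing itself.
- env.regions_of(camera, query): "region" (400x640 bool, what is visible of it) and "rect" ([left, top, right, bottom] in pixels, round what is visible of it).
The state is a dict: "time_s": time; "qpos": joint angles; "joint_velocities": joint speeds; "effort": joint torques, N m; "tool_pos": TCP position; "tool_rot": TCP orientation; "force": force on the tool from outside, world axes, zero at the start; "wrist_torque": the same for the moment, N m; "grip_width": finger opening in m.
Only numpy, scipy, OpenCV 4.12 (cv2) and the standard library are available. Lean on these libraries where they do the work, as an engineer would, in place of code of your own. Each camera call takes 0.05 s, during which the arm holds its last target. There are 200 camera calls.

## Working session

There is one attempt and no reset: what is moved stays moved. The work goes in short steps, Python scripts to look and compute and a tool call to move; the robot and the scene stay as the last step left them, time stands still between calls to the robot, and variables do not carry over. Pictures are saved under pics/ and viewed, about 8 in all and at most 12, crops included, and the job is handed in when it is done.

Besides the shell and the picture viewer there is one more tool, called in YAML: its name, and indented under it one key for each argument. send_rows: Moves the arm, as the interface text tells. Its arguments: {"type":"object","properties":{"plan":{"type":"array"},"grip_force":{"type":"number"}},"required":["plan"]}

```bash
ls; mkdir -p pics; python3 - <<'E'
from cell import env
import cv2,numpy as np
o=env.get_obs();print(o, env.grip_point_offset)
for c in("scene","side"):
    im=env.read_camera(c);cv2.imwrite(f"pics/{c}0.png",im[:,:,::-1])
    k=env.get_calibration(c);print(c,k["fx"],k["cx"],k["cy"],np.round(k["extrinsics"],3).tolist())
    for q in("tin_1","cake_tin","teacup","measuring_cup","strainer","trivet","squeezer"):
        print(q,[(np.round(r["rect"]).tolist(),round(r["confidence"],2),int(r["region"].sum())) for r in env.regions_of(c,q)])
E
```

```text
pics
{'time_s': 0.0, 'qpos': array([-62.78900829,  18.43852615,  -4.01645736,  83.17581697,
         1.29412013,  78.53962933,  -3.25919006]), 'joint_velocities': array([ 0.0076209 , -0.0286904 ,  0.00304713,  0.06130439, -0.06938081,
        0.0777347 , -0.00946633]), 'effort': array([-1.33203953e-04, -4.91287780e+01, -4.03677206e-01, -3.12541258e+01,
       -6.38577249e-02,  4.34627803e-02,  1.73637741e-04]), 'tool_pos': array([0.28882942, 0.58168411, 0.22145966]), 'tool_rot': array([-1.79891226e+02,  4.59791947e-03,  1.53600295e+02]), 'force': array([ 0.96142682, -0.25566529,  0.22719715]), 'wrist_torque': array([0.04309169, 0.01849469, 0.004024  ]), 'grip_width': 0.08691865507595671} 0.0187
scene 368.4668053062656 315.4290712407549 198.24642710996864 [[-0.48, 0.608, -0.632, 1.157], [0.877, 0.335, -0.344, 0.308], [0.003, -0.72, -0.694, 0.645], [0.0, 0.0, 0.0, 1.0]]
tin_1 [([351.0, 137.0, 381.0, 182.0], 0.93, 942), ([357.0, 176.0, 395.0, 222.0], 0.9, 1328), ([371.0, 217.0, 413.0, 267.0], 0.83, 1608), ([428.0, 159.0, 465.0, 205.0], 0.8, 1162), ([310.0, 245.0, 345.0, 297.0], 0.63, 15
[... 353 characters left out ...]
4.93897305600643 200.1312736793336 [[0.965, -0.177, 0.196, 0.381], [-0.264, -0.623, 0.736, -0.804], [-0.008, -0.762, -0.648, 0.726], [0.0, 0.0, 0.0, 1.0]]
tin_1 [([302.0, 120.0, 331.0, 161.0], 0.89, 985), ([353.0, 127.0, 387.0, 168.0], 0.63, 1095), ([266.0, 144.0, 292.0, 184.0], 0.58, 982)]
cake_tin [([279.0, 216.0, 347.0, 274.0], 0.81, 2717)]
teacup [([217.0, 231.0, 268.0, 277.0], 0.89, 1685)]
measuring_cup [([378.0, 281.0, 435.0, 357.0], 0.56, 3222), ([217.0, 232.0, 269.0, 274.0], 0.28, 1811)]
strainer [([217.0, 328.0, 298.0, 400.0], 0.64, 155)]
trivet [([286.0, 105.0, 337.0, 135.0], 0.87, 875)]
squeezer [([323.0, 180.0, 382.0, 199.0], 0.78, 741), ([206.0, 120.0, 238.0, 163.0], 0.71, 922)]
```

```bash
python3 - <<'E'
import cv2,numpy as np
a=cv2.imread("pics/scene0.png")[100:350,140:530];cv2.imwrite("pics/v1.png",cv2.resize(a,None,fx=2,fy=2,interpolation=cv2.INTER_CUBIC))
a=cv2.imread("pics/side0.png")[60:400,140:480];cv2.imwrite("pics/v2.png",cv2.resize(a,(600,600),interpolation=cv2.INTER_CUBIC))
E
```

```text
(no output)
```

View pics/v1.png

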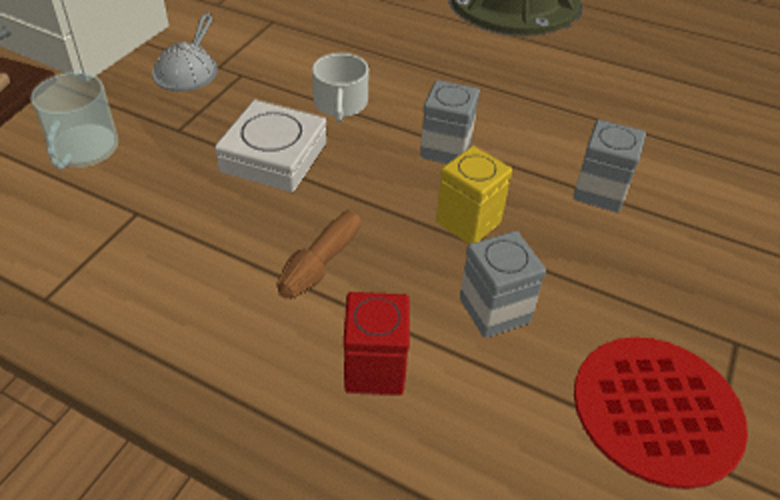

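View pics/v2.png

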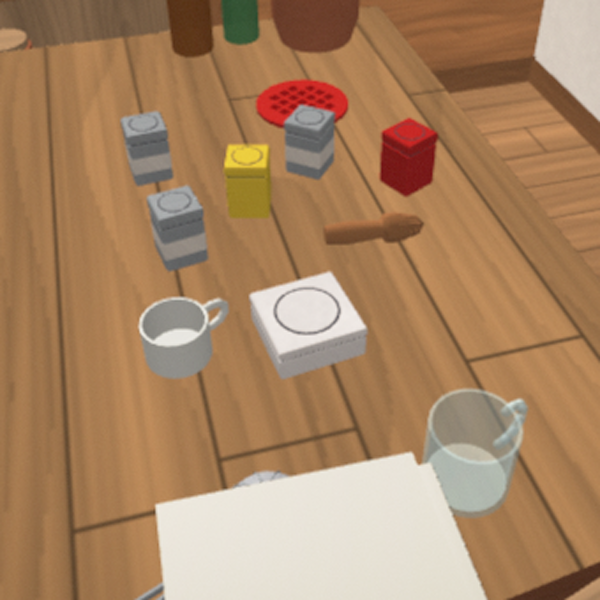

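Three grey banded tins: scene A(366,160), B(447,182), C(392,242). These fit the description because they are plain metal with a paper band. The yellow (376,199) and red (327,271) boxes are look-alikes to leave alone. I'll fit box poses next.

```bash
cat > h.py <<'E'
import cv2,numpy as np
from scipy.optimize import minimize
from cell import env
def cal(c):
    k=env.get_calibration(c);K=np.array([[k["fx"],0,k["cx"]],[0,k["fy"],k["cy"]],[0,0,1]]);return K,np.linalg.inv(k["extrinsics"])
def proj(KE,P):
    K,E=KE;P=np.asarray(P)@E[:3,:3].T+E[:3,3];p=P@K.T;return p[:,:2]/p[:,2:]
def ray(KE,uv,z):
    K,E=KE;X=np.linalg.inv(E);d=X[:3,:3]@np.linalg.inv(K)@[*uv,1];return X[:3,3]+d*(z-X[2,3])/d[2]
def box(x,y,a,s,h,z0=0):
    a=np.radians(a);R=np.array([[np.cos(a),-np.sin(a)],[np.sin(a),np.cos(a)]])
    b=(np.array([[-1,-1],[1,-1],[1,1],[-1,1]])*s/2)@R.T+[x,y]
    return np.vstack([np.c_[b,np.full(4,z0)],np.c_[b,np.full(4,z0+h)]])
S=4
def hullmask(p):
    m=np.zeros((400*S,640*S),np.uint8);cv2.fillConvexPoly(m,cv2.convexHull(((p+.5)*S).astype(np.float32)).round().astype(np.int32),1);return m
def fit(views,x,y,s,h,z0=0):
    """views: [(KE,bool mask)]"""
    V=[(k,cv2.resize(m.astype(np.float32),None,fx=S,fy=S,interpolation=cv2.INTER_LINEAR)>.5) for k,m in views]
    def cost(v):
        r=0
        for k,m in V:
            q=hullmask(proj(k,box(v[0],v[1],v[2]*1000,s,h,z0)))>0;r+=1-(q&m).sum()/(q|m).sum()
        return r/len(V)
    best=None
    for a in range(-45,45,15):
        r=minimize(cost,[x,y,a/1000],method="Nelder-Mead",options=dict(initial_simplex=[[x,y,a/1000],[x+.01,y,a/1000],[x,y+.01,a/1000],[x,y,a/1000+.01]],xatol=1e-4,fatol=1e-4))
        if best is None or r.fun<best.fun:best=r
    return best.x*[1,1,1000],best.fun
def grab(im,rect,p=6):
    m=np.full((400,640),0,np.uint8);l,t,r,b=map(int,rect)
    cv2.grabCut(np.ascontiguousarray(im[:,:,::-1]),m,(l-p,t-p,r-l+2*p,b-t+2*p),np.zeros((1,65)),np.zeros((1,65)),8,cv2.GC_INIT_WITH_RECT)
    m=((m==1)|(m==3)).astype(np.uint8);n,L,st,_=cv2.connectedComponentsWithStats(m);return L==1+st[1:,4].argmax()
E
cat > m1.py <<'E'
from h import *
cs,cd=cal("scene"),cal("side")
ims=env.read_camera("scene");imd=env.read_camera("side")
reg=env.regions_of("scene","tin_1");ck=env.regions_of("scene","cake_tin")[0]
rd=env.regions_of("side","tin_1");ckd=env.regions_of("side","cake_tin")[0]
sr={"A":(366,160),"B":(447,182),"C":(392,242),"yel":(376,199),"red":(327,271)}
out=imd.copy();o2=ims.copy()
def draw(v,s,h):
    for o,k in((out,cd),(o2,cs)):
        p=proj(k,box(*v,s,h)).round().astype(int)
        for i in range(4):
            for a,b in((i,(i+1)%4),(i+4,(i+1)%4+4),(i,i+4)):cv2.line(o,tuple(p[a].tolist()),tuple(p[b].tolist()),(0,255,0),1)
for n,c in sr.items():
    r=[q for q in reg if q["region"][c[1],c[0]]]
    if not r:print(n,"none");continue
    m=r[0]["region"];p0=ray(cs,c,.045)
    v,f=fit([(cs,m)],*p0[:2],.06,.09)
    pd=proj(cd,box(*v,.06,.09));lo,hi=pd.min(0),pd.max(0)
    md=grab(imd,[*lo,*hi])
    w,g=fit([(cd,md)],*v[:2],.06,.09)
    j,h=fit([(cs,m),(cd,md)],*v[:2],.06,.09)
    print(n,"scene",v.round(4),round(f,3),"side",w.round(4),round(g,3),"joint",j.round(4),round(h,3));draw(j,.06,.09)
p0=ray(cs,(278,170),.02)
for V in([(cs,ck["region"])],[(cd,ckd["region"])],[(cs,ck["region"]),(cd,ckd["region"])]):
    v,f=fit(V,*p0[:2],.11,.045);print("cake",v.round(4),round(f,3))
draw(v,.11,.045)
cv2.imwrite("pics/v3.png",np.hstack([cv2.resize(o2[110:310,240:480],(480,400)),cv2.resize(out[100:290,200:400],(400,400))])[:,:800,::-1])
for q,u in(("teacup",(310,146)),("measuring_cup",(177,160)),("squeezer",(298,228)),("strainer",(231,127))):print(q,ray(cs,u,.025).round(3))
E
python3 m1.py
```

```text
A scene [ 0.4275  0.0561 10.6717] 0.098 side [0.4282 0.0582 5.0732] 0.061 joint [0.4286 0.0569 8.4179] 0.092
B scene [0.4111 0.2609 2.5062] 0.116 side [0.4115 0.2631 1.0687] 0.065 joint [0.4111 0.2618 0.8262] 0.095
C scene [ 0.6518  0.2094 41.0273] 0.097 side [ 0.6579  0.2469 14.5375] 0.319 joint [ 0.6513  0.212  52.399 ] 0.237
yel scene [ 0.5404  0.1347 -6.7486] 0.087 side [  0.5407   0.1366 -13.7587] 0.05 joint [  0.5397   0.135  -10.2265] 0.078
red scene [ 0.78    0.1302 25.3843] 0.052 side [  0.782    0.1319 -43.8732] 0.103 joint [ 0.782   0.1312 25.8369] 0.097
cake [  0.5417  -0.1399 -45.    ] 1.0
cake [ 0.5522 -0.1392  4.5449] 0.06
cake [ 0.5522 -0.1392  4.5449] 0.53
teacup [ 0.413 -0.115  0.025]
measuring_cup [ 0.643 -0.399  0.025]
squeezer [0.696 0.013 0.025]
strainer [ 0.444 -0.372  0.025]
```

View pics/v3.png

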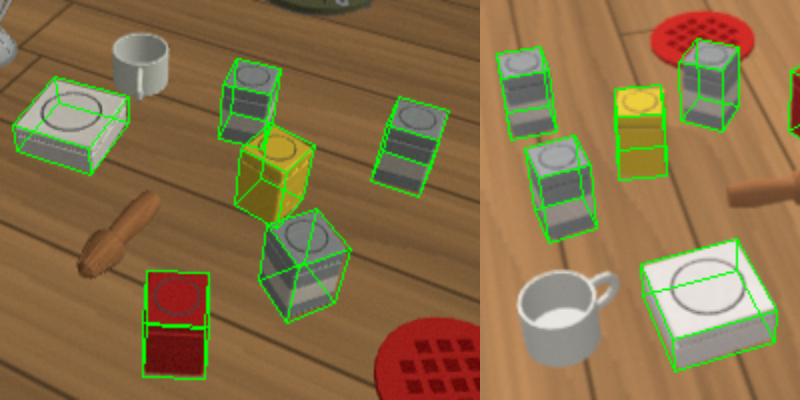

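A, B, C and the cake tin all fit well. I'll move over B first, reading the wrist camera there.

send_rows:
  plan:
    - [87, -31.5, -29, -4, 0, 0, 0]
    - [87, -31.5, -29, -4, 0, 0, 0]
    - [87, -31.5, -29, -4, 0, 0, 0]
    - [87, -31.5, -29, -4, 0, 0, 0]
    - [87, -31.5, -29, -4, 0, 0, 0]
    - [87, -31.5, -29, -4, 0, 0, 0]
    - [87, -31.5, -29, -4, 0, 0, 0]
    - [87, -31.5, -29, -4, 0, 0, 0]
  grip_force: 25

```text
time_s: 1.9
tool_pos: [0.4121, 0.2606, 0.2551]
tool_rot: [179.9, 0.0, 153.6]
force: [0.8, 0.1, -0.1]
grip_width: 0.0868
```

send_rows:
  plan:
    - [87, 0, 0, 0, 0, 0, 0.137]
    - [87, 0, 0, 0, 0, 0, 0.137]
    - [87, 0, 0, 0, 0, 0, 0.137]
    - [87, 0, 0, 0, 0, 0, 0.137]
    - [87, 0, 0, 0, 0, 0, 0.137]
    - [87, 0, 0, 0, 0, 0, 0.137]
    - [87, 0, 0, 0, 0, 0, 0.137]
    - [87, 0, 0, 0, 0, 0, 0.137]
    - [87, 0, 0, 0, 0, 0, 0]

```text
time_s: 2.8
tool_pos: [0.4116, 0.2623, 0.2547]
tool_rot: [180.0, -0.0, 90.8]
force: [0.7, -0.1, -0.7]
grip_width: 0.0868
```

```bash
cat > m2.py <<'E'
from h import *
import sys
o=env.get_obs();print(o["time_s"],o["tool_pos"].round(4),o["tool_rot"].round(2),o["force"].round(2),o["grip_width"],o["qpos"].round(1))
k=cal("wrist");print("cam",np.linalg.inv(k[1]).round(3).tolist())
im=env.read_camera("wrist");out=im.copy()
G={"A":(.4286,.0569,8.4),"B":(.4111,.2618,.8),"C":(.6515,.211,43),"yel":(.5397,.135,-10)}
reg=env.regions_of("wrist","tin_1")
for r in reg:
    c=np.mean(r["rect"].reshape(2,2) if hasattr(r["rect"],"reshape") else np.reshape(r["rect"],(2,2)),0)
    n=min(G,key=lambda n:np.linalg.norm(proj(k,[[*G[n][:2],.045]])[0]-c));l,t,R,b=r["rect"]
    edge=l<2 or t<2 or R>637 or b>397
    if edge: print(n,r["rect"],"edge");continue
    v,f=fit([(k,r["region"])],*G[n][:2],.06,.09);print(n,round(r["confidence"],2),r["rect"],v.round(4),round(f,3))
    p=proj(k,box(*v,.06,.09)).round().astype(int)
    for i in range(4):
        for a,b in((i,(i+1)%4),(i+4,(i+1)%4+4),(i,i+4)):cv2.line(out,tuple(p[a].tolist()),tuple(p[b].tolist()),(0,255,0),1)
cv2.imwrite(f"pics/{sys.argv[1]}.png",out[:,:,::-1])
E
python3 m2.py v4
```

```text
2.8 [0.4116 0.2623 0.2547] [ 1.7998e+02 -1.0000e-02  9.0780e+01] [ 0.74 -0.14 -0.67] 0.08678375792419007 [-42.9  -2.4   7.  102.9   0.3  79.5 -35.1]
cam [[1.0, 0.013, 0.004, 0.41], [0.013, -0.97, -0.243, 0.327], [0.0, 0.243, -0.97, 0.417], [0.0, 0.0, 0.0, 1.0]]
A 0.84 [309.7, 297.9, 350.4, 312.0] [  0.4188   0.1434 -96.3296] 0.868
yel 0.81 [389.7, 245.9, 421.2, 306.3] [ 0.4947  0.1399 17.0922] 0.826
C 0.66 [463.0, 192.4, 559.6, 236.3] [  0.6369   0.2207 -29.152 ] 0.54
B 0.6 [298.1, 157.4, 352.2, 218.8] [0.4105 0.2591 4.865 ] 0.078
```

View pics/v4.png

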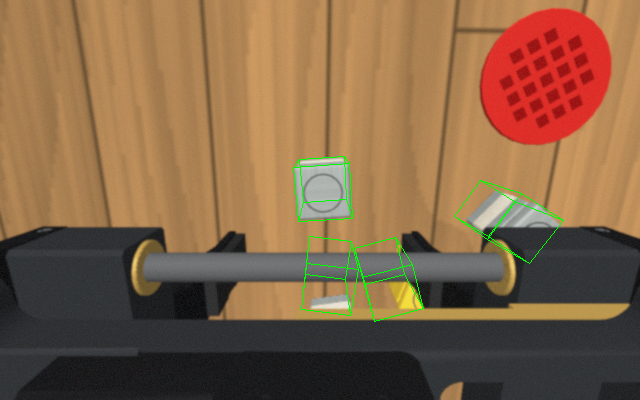

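Wrist view: B's lid is at about (323,195), nearly square to the jaws and centred. I'll descend, grip and lift a little to weigh it.

send_rows:
  plan:
    - [87, -1.5, -0.5, 40, 0, 0, -0.03]
    - [87, 0, 0, 45, 0, 0, 0]
    - [87, 0, 0, 45, 0, 0, 0]
    - [87, 0, 0, 45, 0, 0, 0]
    - [87, 0, 0, 34, 0, 0, 0]
    - [87, 0, 0, 0, 0, 0, 0]
    - [50, 0, 0, 0, 0, 0, 0]
    - [50, 0, 0, 0, 0, 0, 0]
    - [50, 0, 0, 0, 0, 0, 0]
    - [50, 0, 0, 0, 0, 0, 0]
  grip_force: 25

```text
time_s: 3.9
tool_pos: [0.4122, 0.2617, 0.0473]
tool_rot: [179.8, -0.1, 92.5]
force: [-0.2, -0.9, -0.3]
grip_width: 0.0631
```

send_rows:
  plan:
    - [50, 0, 0, 0, 0, 0, 0]
    - [50, 0, 0, 0, 0, 0, 0]
    - [50, 0, 0, -20, 0, 0, 0]
    - [50, 0, 0, -30, 0, 0, 0]
    - [50, 0, 0, -30, 0, 0, 0]
    - [50, 0, 0, -30, 0, 0, 0]
    - [50, 0, 0, 0, 0, 0, 0]
    - [50, 0, 0, 0, 0, 0, 0]
    - [50, 0, 0, 0, 0, 0, 0]

```text
time_s: 4.8
tool_pos: [0.4101, 0.2601, 0.1539]
tool_rot: [-179.9, 0.1, 92.5]
force: [0.8, -0.2, -2.2]
grip_width: 0.0601
```

About 2 N, so B is light. I'll refine the cake tin pose now and average the force.

```bash
cat > m3.py <<'E'
from h import *
cs,cd=cal("scene"),cal("side");F=[]
ms=[];md=[]
for i in range(4):
    env.read_camera("scene");F.append(env.get_obs()["force"])
    for q in env.regions_of("scene","cake_tin")[:1]: ms.append((q["region"],q["rect"],q["confidence"]))
    env.read_camera("side")
    for q in env.regions_of("side","cake_tin")[:1]: md.append((q["region"],q["rect"],q["confidence"]))
print("force",np.mean(F,0).round(2),env.get_obs()["tool_pos"],env.get_obs()["tool_rot"])
for m in ms: 
    v,f=fit([(cs,m[0])],.552,-.139,.11,.045);print("scene",m[1],v.round(4),round(f,3))
for m in md:
    v,f=fit([(cd,m[0])],.552,-.139,.11,.045);print("side",m[1],v.round(4),round(f,3))
imd=env.read_camera("side");ims=env.read_camera("scene")
for n,k,im in(("scene",cs,ims),("side",cd,imd)):
    p=proj(k,box(.552,-.139,4.5,.11,.045));m=grab(im,[*p.min(0),*p.max(0)]);v,f=fit([(k,m)],.552,-.139,.11,.045);print("grab",n,v.round(4),round(f,3))
E
python3 m3.py
```

```text
force [ 0.29 -0.09 -2.41] [0.41118017 0.26086404 0.15561904] [ 1.79990723e+02 -6.20146155e-03  9.25208490e+01]
scene [247.1, 148.5, 306.7, 196.5] [ 0.5526 -0.1399  9.4481] 0.055
scene [246.3, 148.8, 302.7, 194.8] [ 0.5524 -0.1392  9.4358] 0.073
scene [249.6, 149.2, 304.9, 194.4] [ 0.5529 -0.1396 10.8281] 0.079
scene [248.1, 148.1, 302.7, 194.1] [ 0.5514 -0.139  10.8595] 0.101
side [278.8, 215.8, 349.3, 273.1] [ 0.5524 -0.1368  3.8576] 0.079
side [279.3, 213.1, 350.2, 275.8] [  0.552   -0.1371 -85.6162] 0.062
side [280.7, 214.2, 348.9, 275.3] [  0.5527  -0.1386 -84.8991] 0.054
side [280.6, 212.5, 347.3, 271.7] [ 0.5517 -0.1359  3.812 ] 0.089
grab scene [ 0.5515 -0.1408  7.8766] 0.066
grab side [ 0.5535 -0.1367  5.6658] 0.04
```

send_rows:
  plan:
    - [50, 0, 0, -35, 0, 0, 0]
    - [50, 0, 0, -40, 0, 0, 0]
    - [50, -25, 6, 0, 0, 0, 0]
    - [50, -45, 11, 0, 0, 0, 0]
    - [50, -49, 12, 0, 0, 0, 0]
    - [50, -49, 12, 0, 0, 0, 0]
    - [50, -49, 12, 0, 0, 0, 0]
    - [50, -49, 12, 0, 0, 0, 0]
    - [50, -49, 12, 0, 0, 0, 0]
    - [50, -49, 12, 0, 0, 0, 0]
    - [50, -49, 12, 0, 0, 0, 0]
    - [50, -45, 11, 0, 0, 0, 0]

```text
time_s: 6.9
tool_pos: [0.5426, -0.1911, 0.2309]
tool_rot: [179.9, 0.0, 92.5]
force: [0.6, -0.1, -1.7]
grip_width: 0.0604
```

send_rows:
  plan:
    - [50, -37, 7.5, 0, 0, 0, 0]
    - [50, 0, 0, 0, 0, 0, 0]
    - [50, 0, 0, 0, 0, 0, 0]

```text
time_s: 7.2
tool_pos: [0.5511, -0.2262, 0.2301]
tool_rot: [-179.9, -0.0, 92.4]
force: [0.2, 0.7, -2.2]
grip_width: 0.0603
```

```bash
cat > m4.py <<'E'
from h import *
o=env.get_obs();print(o["time_s"],o["tool_pos"].round(4),o["tool_rot"].round(2),o["force"].round(2))
k=cal("wrist");im=env.read_camera("wrist");out=im.copy()
for r in env.regions_of("wrist","cake_tin")[:2]:
    v,f=fit([(k,r["region"])],.552,-.1385,.11,.045);print("net",round(r["confidence"],2),r["rect"],v.round(4),round(f,3))
p=proj(k,box(.552,-.1385,6.5,.11,.045));m=grab(im,[*p.min(0),*p.max(0)],10);v,f=fit([(k,m)],.552,-.1385,.11,.045);print("grab",v.round(4),round(f,3))
p=proj(k,box(*v,.11,.045)).round().astype(int)
for i in range(4):
    for a,b in((i,(i+1)%4),(i+4,(i+1)%4+4),(i,i+4)):cv2.line(out,tuple(p[a].tolist()),tuple(p[b].tolist()),(0,255,0),1)
cv2.imwrite("pics/v5.png",out[:,:,::-1])
E
python3 m4.py
```

```text
7.2 [ 0.5511 -0.2262  0.2301] [-1.7994e+02 -1.0000e-02  9.2390e+01] [ 0.16  0.67 -2.2 ]
net 0.87 [272.2, 49.5, 380.5, 162.1] [ 0.5521 -0.1402  6.5048] 0.026
grab [ 0.5516 -0.1393  6.8119] 0.015
```

View pics/v5.png

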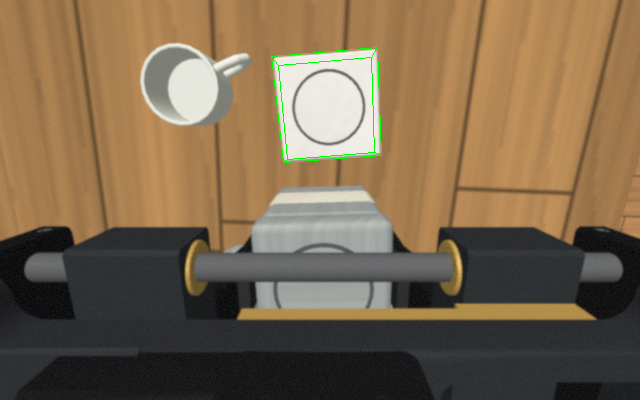

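```bash
python3 - <<'E'
from h import *
k=cal("wrist");o=env.get_obs();im=cv2.imread("pics/v5.png");g=cv2.cvtColor(im,cv2.COLOR_BGR2GRAY).astype(float)
col=im[180:245,290:355].astype(float).mean(1);
for i in range(0,65,1):print(180+i,col[i].round().astype(int).tolist(),end=" ")
print(o["tool_pos"],o["tool_rot"])
for z0 in(.183,):
    for r,z in((187.5,z0),(226,z0+.09)):print(r,z,ray(k,(320,r),z)[:2]-o["tool_pos"][:2])
    for u,v in((271,205),(372,205)):print(u,ray(k,(u,v),z0+.05))
E
```

```text
180 [75, 119, 159] 181 [75, 119, 159] 182 [75, 119, 159] 183 [75, 119, 159] 184 [77, 120, 159] 185 [87, 124, 158] 186 [111, 135, 154] 187 [136, 146, 150] 188 [146, 151, 148] 189 [149, 153, 148] 190 [154, 159, 157] 191 [168, 178, 179] 192 [186, 201, 207] 193 [195, 213, 220] 194 [197, 216, 222] 195 [198, 217, 223] 196 [199, 217, 224] 197 [200, 218, 224] 198 [201, 219, 225] 199 [202, 220, 226] 200 [202, 219, 225] 201 [195, 211, 217] 202 [176, 187, 189] 203 [158, 164, 161] 204 [152, 156, 151] 205 [151, 155, 150] 206 [151, 155, 150] 207 [151, 155, 150] 208 [152, 155, 150] 209 [151, 155, 150] 210 [152, 156, 151] 211 [156, 161, 155] 212 [163, 168, 162] 213 [167, 171, 166] 214 [162, 166, 161] 215 [152, 156, 151] 216 [147, 151, 146] 217 [148, 152, 147] 218 [151, 155, 150] 219 [154, 158, 153] 220 [158, 162, 157] 221 [165, 169, 163] 222 [170, 175, 169] 223 [177, 181, 176] 224 [181, 186, 180] 225 [184, 188, 182] 226 [182, 187, 181] 227 [179, 184, 178] 228 [177, 181, 176] 229 [174, 179, 173] 230 [171, 175, 170] 231 [168, 172, 166] 232 [165, 169, 164] 233 [164, 168, 162] 234 [163, 167, 162] 235 [163, 167, 162] 236 [163, 167, 162] 237 [163, 168, 162] 238 [163, 167, 162] 239 [163, 167, 162] 240 [163, 167, 162] 241 [163, 167, 161] 242 [159, 163, 157] 243 [149, 152, 148] 244 [137, 139, 135] [ 0.55163407 -0.22367806  0.23027457] [-1.79988576e+02 -8.07784473e-02  9.26289498e+01]
187.5 0.183 [-0.00446766  0.02509929]
226 0.273 [-0.00362331  0.02616136]
271 [ 0.52143318 -0.199826    0.233     ]
372 [ 0.57549802 -0.19736006  0.233     ]
```

send_rows:
  plan:
    - [50, 30, 1.5, 0, 0, 0, 0]
    - [50, 40, 2, 0, 0, 0, 0]
    - [50, 18.5, 0.5, 0, 0, 0, -0.073]
    - [50, 0, 0, 35, 0, 0, 0]
    - [50, 0, 0, 45, 0, 0, 0]
    - [50, 0, 0, 35, 0, 0, 0]
    - [50, 0, 0, 11, 0, 0, 0]
    - [50, 0, 0, 0, 0, 0, 0]
    - [50, 0, 0, 0, 0, 0, 0]
    - [50, 0, 0, 0, 0, 0, 0]

```text
time_s: 8.3
tool_pos: [0.5533, -0.1369, 0.107]
tool_rot: [179.8, 0.0, 96.7]
force: [-0.2, -0.1, -3.9]
grip_width: 0.06
```

```bash
cat > m5.py <<'E'
from h import *
import sys
P=[env.get_obs()]
im=env.read_camera("wrist");P.append(env.get_obs());sd=env.read_camera("side");sc=env.read_camera("scene");P.append(env.get_obs())
print(P[-1]["time_s"],np.mean([o["tool_pos"] for o in P],0).round(4),P[-1]["tool_rot"].round(2),P[-1]["force"].round(2))
a=cv2.resize(im[100:320,200:440],(480,440),interpolation=cv2.INTER_CUBIC)
k=cal("side");c=proj(k,[[.552,-.139,.08]])[0].astype(int)
b=sd[max(c[1]-60,0):c[1]+50,c[0]-40:c[0]+40];b=cv2.resize(b,(320,440),interpolation=cv2.INTER_CUBIC)
cv2.imwrite(f"pics/{sys.argv[1]}.png",np.hstack([a,b])[:,:,::-1]);cv2.imwrite(f"pics/{sys.argv[1]}_w.png",im[:,:,::-1]);print("side crop origin",c[0]-40,max(c[1]-60,0))
cv2.imwrite(f"pics/{sys.argv[1]}_s.png",sc[:,:,::-1]);cv2.imwrite(f"pics/{sys.argv[1]}_d.png",sd[:,:,::-1])
E
python3 m5.py v6
```

```text
8.45 [ 0.553  -0.1369  0.1066] [1.7985e+02 1.0000e-02 9.6700e+01] [-0.73  0.3  -1.92]
side crop origin 272 163
```

View pics/v6.png

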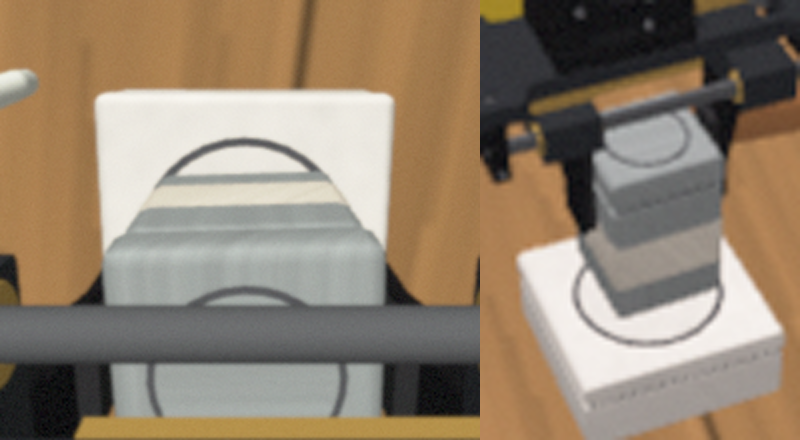

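```bash
python3 - <<'E'
from h import *
k=cal("wrist");a=np.radians(96.7);tx=np.array([np.cos(a),np.sin(a)]);ty=np.array([np.sin(a),-np.cos(a)])
t=env.get_obs()["tool_pos"];print(t)
for n,uv,z in(("cake far",(322,146),.045),("tin bot",(322,187),.059),("tin bot",(322,187),.061)):
    p=ray(k,uv,z)[:2];print(n,p.round(4),"rel tcp x,y",((p-t[:2])@tx).round(4),((p-t[:2])@ty).round(4))
cd=cal("side")
f=lambda u,v:(272+(u-480)/4,163+v/4)
for n,uv,z in(("tin front corner L",f(622,316),.060),("tin corner R",f(719,281),.060),("cake near L",f(585,392),.044),("cake near R",f(782,332),.044),("cake far L",f(520,257),.044)):
    p=ray(cd,uv,z)[:2];print(n,p.round(4),((p-[.5518,-.139])@tx).round(4),((p-[.5518,-.139])@ty).round(4))
E
```

```text
[ 0.55254536 -0.13695828  0.10605541]
cake far [ 0.5446 -0.0847] rel tcp x,y 0.0528 -0.0018
tin bot [ 0.5477 -0.1117] rel tcp x,y 0.0257 -0.0018
tin bot [ 0.5477 -0.1113] rel tcp x,y 0.026 -0.0018
tin front corner L [ 0.533  -0.1684] -0.027 -0.0221
tin corner R [ 0.5873 -0.1576] -0.0226 0.0331
cake near L [ 0.5059 -0.1988] -0.0541 -0.0526
cake near R [ 0.6124 -0.1863] -0.054 0.0547
cake far L [ 0.4953 -0.0958] 0.0495 -0.0511
```

send_rows:
  plan:
    - [50, 0, -0.5, 6, 0, 0, 0]
    - [50, 0, 0, 5, 0, 0, 0]
    - [50, 0, 0, 1.5, 0, 0, 0]
    - [50, 0, 0, 0, 0, 0, 0]
    - [50, 0, 0, 0, 0, 0, 0]

```text
time_s: 8.95
tool_pos: [0.5507, -0.1368, 0.0921]
tool_rot: [-180.0, -0.0, 96.7]
force: [-2.3, 0.6, 2.4]
grip_width: 0.06
```

send_rows:
  plan:
    - [50, 0, 0, 0, 0, 0, 0]
    - [87, 0, 0, 0, 0, 0, 0]
    - [87, 0, 0, 0, 0, 0, 0]
    - [87, 0, 0, 0, 0, 0, 0]
    - [87, 0, 0, -20, 0, 0, 0]
    - [87, 0, 0, -45, 0, 0, 0]
    - [87, 0, 0, -45, 0, 0, 0]
    - [87, 0, 0, -25, 0, 0, 0]

```text
time_s: 9.75
tool_pos: [0.5527, -0.1375, 0.2311]
tool_rot: [179.7, 0.1, 96.7]
force: [-0.2, 0.7, 0.5]
grip_width: 0.0867
```

```bash
cat > m6.py <<'E'
from h import *
import sys
z0=float(sys.argv[1]);K={c:cal(c) for c in("scene","side","wrist")}
o=env.get_obs();print(o["time_s"],o["tool_pos"].round(4),o["tool_rot"].round(2),o["force"].round(2))
for c in sys.argv[2:]:
    k=K[c];im=env.read_camera(c)
    for q,z,s,h in(("tin_1",z0,.06,.09),("cake_tin",0,.11,.045)):
        R=env.regions_of(c,q);t=proj(k,[[.552,-.138,z+h/2]])[0]
        R=[r for r in R if np.linalg.norm((np.array(r["rect"][:2])+r["rect"][2:])/2-t)<20]
        for r in R[:1]:
            if q=="cake_tin": continue
            v,f=fit([(k,r["region"])],.552,-.139,s,h,z);print(c,q,round(r["confidence"],2),v.round(4),round(f,3))
    p=proj(k,box(.552,-.138,6.7,.06,.09,z0));m=grab(im,[*p.min(0),*p.max(0)],5);v,f=fit([(k,m)],.552,-.138,.06,.09,z0);print(c,"grab",v.round(4),round(f,3))
    p=proj(k,box(.552,-.139,6.7,.11,.045)).round().astype(int)
    cv2.imwrite(f"pics/m6_{c}_{z0}.png",im[:,:,::-1])
E
python3 m6.py .045 scene side wrist
```

```text
9.75 [ 0.5527 -0.1375  0.2311] [1.7968e+02 7.0000e-02 9.6690e+01] [-0.17  0.74  0.51]
scene tin_1 0.84 [ 0.5493 -0.1381 18.6284] 0.082
scene grab [ 0.5567 -0.1346 13.6408] 0.169
side tin_1 0.71 [ 0.5505 -0.138  -0.5036] 0.081
side grab [ 0.5497 -0.1423  3.3299] 0.073
wrist tin_1 0.56 [ 0.553  -0.1412  8.2998] 0.034
wrist grab [ 0.5528 -0.1402  8.1215] 0.068
```

B stands at about (0.551, -0.1395) with the cake tin at (0.552, -0.139), so it is centred. Next is A.

send_rows:
  plan:
    - [87, 30, -14.5, -10, 0, 0, 0]
    - [87, 45, -22, -10, 0, 0, 0]
    - [87, 45, -22, 0, 0, 0, 0]
    - [87, 45, -22, 0, 0, 0, 0]
    - [87, 42, -20, 0, 0, 0, -0.03]
    - [87, 0, 0, 0, 0, 0, 0]
    - [87, 0, 0, 0, 0, 0, 0]

```text
time_s: 10.9
tool_pos: [0.4273, 0.0564, 0.2465]
tool_rot: [-180.0, 0.0, 98.6]
force: [-0.9, 0.9, 0.9]
grip_width: 0.0867
```

```bash
python3 - <<'E'
from h import *
o=env.get_obs();print(o["time_s"],o["tool_pos"].round(4),o["tool_rot"].round(2),o["force"].round(2),o["qpos"].round(1))
k=cal("wrist");im=env.read_camera("wrist");cv2.imwrite("pics/v7_w.png",im[:,:,::-1])
for r in env.regions_of("wrist","tin_1"):
    G={"A":(.4286,.0569),"B":(.4111,.2618),"C":(.6515,.211),"yel":(.5397,.135)}
    c=(np.array(r["rect"][:2])+r["rect"][2:])/2
    n=min(G,key=lambda n:np.linalg.norm(proj(k,[[*G[n],.045]])[0]-c))
    v,f=fit([(k,r["region"])],*G[n],.06,.09);print(n,round(r["confidence"],2),np.round(r["rect"]),v.round(4),round(f,3))
E
```

```text
10.9 [0.4273 0.0564 0.2465] [-1.7999e+02  3.0000e-02  9.8560e+01] [-0.86  0.9   0.86] [-34.1 -10.7  20.3 110.5   3.8  79.5  -6.2]
C 0.98 [576. 139. 640. 207.] [  0.6515   0.211  -45.    ] 1.0
A 0.76 [297. 161. 352. 222.] [0.4274 0.0552 8.8755] 0.053
C 0.61 [491.  29. 617. 121.] [  0.6514   0.2089 -45.3322] 0.065
yel 0.59 [391.  92. 485. 169.] [  0.54     0.1331 -13.0613] 0.063
```

send_rows:
  plan:
    - [87, 0, 0.5, 35, 0, 0, 0]
    - [87, 0, 0, 45, 0, 0, 0]
    - [87, 0, 0, 45, 0, 0, 0]
    - [87, 0, 0, 45, 0, 0, 0]
    - [87, 0, 0, 30, 0, 0, 0]
    - [87, 0, 0, 0, 0, 0, 0]
    - [50, 0, 0, 0, 0, 0, 0]
    - [50, 0, 0, 0, 0, 0, 0]
    - [50, 0, 0, 0, 0, 0, 0]
    - [50, 0, 0, 0, 0, 0, 0]
    - [50, 0, 0, 0, 0, 0, 0]
    - [50, 0, 0, 0, 0, 0, 0]

```text
time_s: 12.2
tool_pos: [0.4282, 0.0561, 0.048]
tool_rot: [-180.0, -0.0, 98.4]
force: [-2.6, -0.7, 6.9]
grip_width: 0.0602
```

send_rows:
  plan:
    - [50, 0, 0, -20, 0, 0, 0]
    - [50, 0, 0, -30, 0, 0, 0]
    - [50, 0, 0, -30, 0, 0, 0]
    - [50, 0, 0, 0, 0, 0, 0]
    - [50, 0, 0, 0, 0, 0, 0]
    - [50, 0, 0, 0, 0, 0, 0]

```text
time_s: 12.8
tool_pos: [0.4266, 0.0557, 0.125]
tool_rot: [-179.8, 0.0, 98.4]
force: [0.7, 0.2, -5.1]
grip_width: 0.06
```

```bash
python3 - <<'E'
from cell import env
import numpy as np
F=[]
for i in range(5):
    env.read_camera("side");o=env.get_obs();F.append(np.r_[o["force"],o["tool_pos"],o["grip_width"]])
print(np.mean(F,0).round(4),np.std(F,0).round(4))
E
```

```text
[ 0.1004 -0.2987 -5.4567  0.4271  0.0557  0.1254  0.0597] [4.021e-01 4.054e-01 6.975e-01 3.000e-04 1.000e-04 3.000e-04 1.000e-04]
```

A weighs about 5.5 N, so it is the full one (B was about 2.4 N). I'll set it back in its place and go to C.

send_rows:
  plan:
    - [50, 0, 0, 30, 0, 0, 0]
    - [50, 0, 0, 30, 0, 0, 0]
    - [50, 0, 0, 14, 0, 0, 0]
    - [50, 0, 0, 4.5, 0, 0, 0]
    - [50, 0, 0, 0, 0, 0, 0]
    - [50, 0, 0, 0, 0, 0, 0]
    - [87, 0, 0, 0, 0, 0, 0]
    - [87, 0, 0, 0, 0, 0, 0]
    - [87, 0, 0, 0, 0, 0, 0]
    - [87, 0, 0, -20, 0, 0, 0]
    - [87, 0, 0, -45, 0, 0, 0]
    - [87, 0, 0, -45, 0, 0, 0]

```text
time_s: 14.25
tool_pos: [0.4277, 0.0557, 0.1595]
tool_rot: [-179.9, 0.0, 98.4]
force: [1.3, 1.3, -0.2]
grip_width: 0.086
```

send_rows:
  plan:
    - [87, 0, 0, -45, 0, 0, 0]
    - [87, 20, 40.6, -40, 0, 0, 0]
    - [87, 20, 40.6, 0, 0, 0, 0]
    - [87, 20, 40.6, 0, 0, 0, 0]
    - [87, 20, 40.6, 0, 0, 0, 0]
    - [87, 20, 40.6, 0, 0, 0, 0]
    - [87, 20, 40.6, 0, 0, 0, -0.127]
    - [87, 0, 0, 0, 0, 0, -0.127]
    - [87, 0, 0, 0, 0, 0, -0.127]
    - [87, 0, 0, 0, 0, 0, -0.127]
    - [87, 0, 0, 0, 0, 0, -0.127]
    - [87, 0, 0, 0, 0, 0, 0]

```text
time_s: 15.45
tool_pos: [0.6454, 0.2061, 0.2367]
tool_rot: [180.0, 0.0, 134.8]
force: [0.2, -0.5, 0.2]
grip_width: 0.0867
```

```bash
python3 - <<'E'
from h import *
o=env.get_obs();print(o["time_s"],o["tool_pos"].round(4),o["tool_rot"].round(2),o["force"].round(2),o["qpos"].round(1))
k=cal("wrist");im=env.read_camera("wrist");cv2.imwrite("pics/v8.png",im[:,:,::-1])
for r in env.regions_of("wrist","tin_1"):
    c=(np.array(r["rect"][:2])+r["rect"][2:])/2
    if np.linalg.norm(proj(k,[[.6514,.21,.045]])[0]-c)<40:
        v,f=fit([(k,r["region"])],.6514,.21,.06,.09);print(round(r["confidence"],2),np.round(r["rect"]),v.round(4),round(f,3))
E
```

```text
15.45 [0.6454 0.2061 0.2367] [179.97   0.   134.83] [ 0.22 -0.5   0.2 ] [-31.5  21.6  15.7  78.2  -5.8  81.   28.8]
0.76 [298. 160. 360. 227.] [  0.6507   0.2093 -40.3625] 0.059
```

View pics/v8.png

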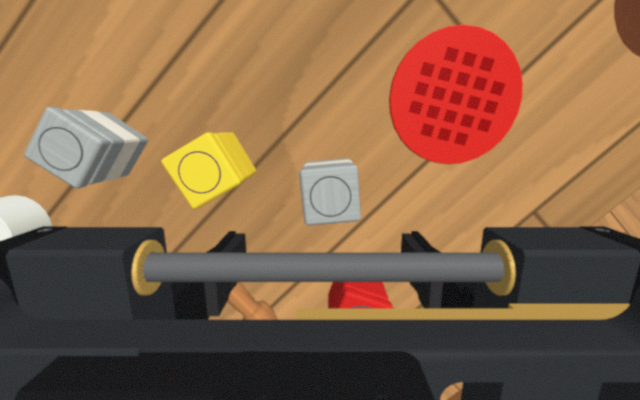

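Wrist view: C, grey with a paper band, is at (330,195) between the jaws; yellow (200,172) and red (358,297) are clear of the fingers. Grasping C.

send_rows:
  plan:
    - [87, -1.5, 6, 30, 0, 0, -0.04]
    - [87, 0, 0, 45, 0, 0, 0]
    - [87, 0, 0, 45, 0, 0, 0]
    - [87, 0, 0, 45, 0, 0, 0]
    - [87, 0, 0, 26, 0, 0, 0]
    - [87, 0, 0, 0, 0, 0, 0]
    - [50, 0, 0, 0, 0, 0, 0]
    - [50, 0, 0, 0, 0, 0, 0]
    - [50, 0, 0, 0, 0, 0, 0]
    - [50, 0, 0, 0, 0, 0, 0]
    - [50, 0, 0, 0, 0, 0, 0]
    - [50, 0, 0, 0, 0, 0, 0]

```text
time_s: 16.75
tool_pos: [0.6517, 0.2097, 0.0472]
tool_rot: [179.8, 0.1, 137.1]
force: [1.1, 0.8, 6.4]
grip_width: 0.0606
```

send_rows:
  plan:
    - [50, 0, 0, -20, 0, 0, 0]
    - [50, 0, 0, -30, 0, 0, 0]
    - [50, 0, 0, -30, 0, 0, 0]
    - [50, 0, 0, -40, 0, 0, 0]
    - [50, 0, 0, -40, 0, 0, 0]
    - [50, 0, 0, -40, 0, 0, 0]
    - [50, 0, 0, -30, 0, 0, 0]
    - [50, 0, 0, 0, 0, 0, 0]
    - [50, 0, 0, 0, 0, 0, 0]
    - [50, 0, 0, 0, 0, 0, 0]

```text
time_s: 17.75
tool_pos: [0.6492, 0.2088, 0.2723]
tool_rot: [-179.7, -0.1, 137.1]
force: [0.7, 0.5, -3.3]
grip_width: 0.0601
```

```bash
python3 - <<'E'
from cell import env
import numpy as np
F=[]
for i in range(5):
    env.read_camera("side");o=env.get_obs();F.append(np.r_[o["force"],o["tool_pos"],o["grip_width"]])
print(np.mean(F,0).round(4),np.std(F,0).round(4),o["tool_rot"])
E
```

```text
[-0.0973  0.1389 -2.9099  0.6496  0.2089  0.2731  0.0604] [6.894e-01 5.780e-01 2.466e-01 3.000e-04 1.000e-04 6.000e-04 1.000e-04] [-1.79889245e+02 -5.31094211e-02  1.37098375e+02]
```

C weighs about 2.9 N, so it is light and A is the full one. Carrying C to above the column.

send_rows:
  plan:
    - [50, -12.6, -25.3, 0, 0, 0, 0]
    - [50, -20, -40, 0, 0, 0, 0]
    - [50, -22, -42, 0, 0, 0, 0]
    - [50, -22, -43, 0, 0, 0, 0]
    - [50, -22, -43, 0, 0, 0, 0]
    - [50, -22, -43, 0, 0, 0, 0]
    - [50, -22, -43, 0, 0, 0, 0]
    - [50, -22, -42, 0, 0, 0, 0]
    - [50, 0, 0, 0, 0, 0, 0.12]
    - [50, 0, 0, 0, 0, 0, 0.12]
    - [50, 0, 0, 0, 0, 0, 0.12]
    - [50, 0, 0, 0, 0, 0, 0.12]

```text
time_s: 19.2
tool_pos: [0.5521, -0.1385, 0.2753]
tool_rot: [-180.0, -0.0, 109.3]
force: [0.4, 0.5, -2.8]
grip_width: 0.0603
```

send_rows:
  plan:
    - [50, 0, 0, 0, 0, 0, 0.12]
    - [50, 0, 0, 0, 0, 0, 0.105]
    - [50, 0, 0, 35, 0, 0, 0]
    - [50, 0, 0, 30, 0, 0, 0]
    - [50, 0, 0, 14, 0, 0, 0]
    - [50, 0, 0, 0, 0, 0, 0]
    - [50, 0, 0, 0, 0, 0, 0]
    - [50, 0, 0, 0, 0, 0, 0]

```text
time_s: 20.0
tool_pos: [0.5535, -0.1386, 0.1983]
tool_rot: [179.8, 0.0, 96.7]
force: [-0.0, 0.1, -2.8]
grip_width: 0.0604
```

```bash
sed -i 's/\.552,-\.139,\.08/.552,-.139,.13/; s/c\[1\]-60/c[1]-75/g; s/c\[1\]+50/c[1]+60/' m5.py; python3 m5.py v9; python3 - <<'E'
import cv2
im=cv2.imread("pics/v9_w.png")
c=im[170:235,300:345].astype(float).mean((1,));print([(170+i,int(v[0])) for i,v in enumerate(c)][:64:1])
E
```

```text
20.15 [ 0.5534 -0.1386  0.1981] [1.7987e+02 2.0000e-02 9.6700e+01] [ 0.48  0.05 -3.06]
side crop origin 272 129
[(170, 198), (171, 179), (172, 161), (173, 156), (174, 156), (175, 156), (176, 162), (177, 172), (178, 182), (179, 186), (180, 183), (181, 179), (182, 175), (183, 170), (184, 163), (185, 155), (186, 151), (187, 151), (188, 155), (189, 167), (190, 182), (191, 192), (192, 195), (193, 196), (194, 198), (195, 199), (196, 199), (197, 200), (198, 200), (199, 192), (200, 174), (201, 159), (202, 154), (203, 154), (204, 154), (205, 154), (206, 154), (207, 154), (208, 155), (209, 160), (210, 166), (211, 170), (212, 164), (213, 156), (214, 153), (215, 154), (216, 156), (217, 160), (218, 166), (219, 173), (220, 180), (221, 186), (222, 191), (223, 191), (224, 189), (225, 185), (226, 181), (227, 178), (228, 175), (229, 172), (230, 170), (231, 170), (232, 171), (233, 173)]
```

View pics/v9.png

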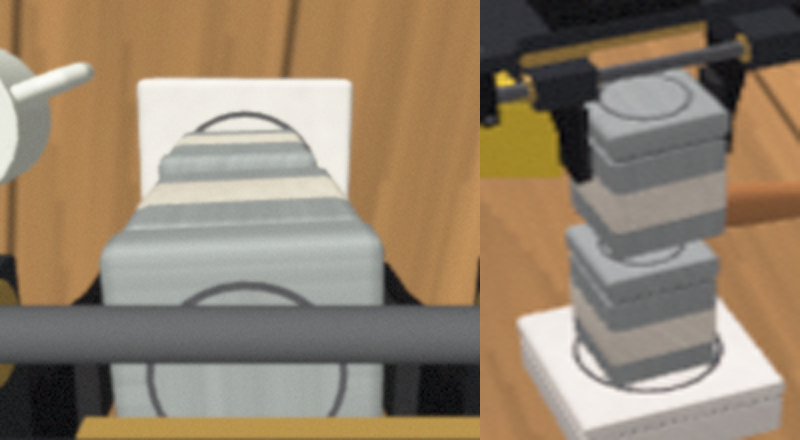

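send_rows:
  plan:
    - [50, 0.5, -1, 6, 0, 0, 0]
    - [50, 0, 0, 5, 0, 0, 0]
    - [50, 0, 0, 2, 0, 0, 0]
    - [50, 0, 0, 0, 0, 0, 0]
    - [50, 0, 0, 0, 0, 0, 0]

```text
time_s: 20.65
tool_pos: [0.5513, -0.1379, 0.1834]
tool_rot: [-180.0, 0.0, 96.7]
force: [0.1, 0.5, -3.7]
grip_width: 0.0598
```

send_rows:
  plan:
    - [50, 0, 0, 1.5, 0, 0, 0]
    - [50, 0, 0, 0, 0, 0, 0]
    - [50, 0, 0, 0, 0, 0, 0]

```text
time_s: 20.95
tool_pos: [0.5516, -0.1379, 0.1822]
tool_rot: [180.0, 0.0, 96.7]
force: [-0.1, 0.3, -2.7]
grip_width: 0.0603
```

send_rows:
  plan:
    - [50, 0, 0, 1, 0, 0, 0]
    - [50, 0, 0, 0, 0, 0, 0]
    - [50, 0, 0, 0, 0, 0, 0]

```text
time_s: 21.25
tool_pos: [0.5517, -0.1379, 0.1821]
tool_rot: [179.9, -0.0, 96.7]
force: [-1.6, 1.5, 6.6]
grip_width: 0.0603
```

send_rows:
  plan:
    - [50, 0, 0, -0.5, 0, 0, 0]
    - [50, 0, 0, 0, 0, 0, 0]
    - [87, 0, 0, 0, 0, 0, 0]
    - [87, 0, 0, 0, 0, 0, 0]
    - [87, 0, 0, 0, 0, 0, 0]
    - [87, 0, 0, -15, 0, 0, 0]
    - [87, 0, 0, -40, 0, 0, 0]
    - [87, 0, 0, -45, 0, 0, 0]
    - [87, 0, 0, -10, 0, 0, 0]
    - [87, 0, 0, 0, 0, 0, 0]

```text
time_s: 22.25
tool_pos: [0.5526, -0.1384, 0.2947]
tool_rot: [179.7, 0.1, 96.7]
force: [-0.4, 0.4, -0.4]
grip_width: 0.0867
```

```bash
python3 m6.py .135 scene side wrist
```

```text
22.25 [ 0.5526 -0.1384  0.2947] [1.7968e+02 6.0000e-02 9.6690e+01] [-0.38  0.39 -0.41]
scene tin_1 0.77 [ 0.5515 -0.1382 17.405 ] 0.068
scene grab [ 0.5661 -0.1268 20.5637] 0.104
side tin_1 0.89 [ 0.5504 -0.1362  4.0012] 0.065
side grab [ 0.5479 -0.1489 -1.2104] 0.117
wrist tin_1 0.91 [ 0.5534 -0.1408  9.5924] 0.035
wrist grab [ 0.5531 -0.139   8.4442] 0.078
```

send_rows:
  plan:
    - [87, 30, -14.5, 0, 0, 0, 0]
    - [87, 45, -22, 0, 0, 0, 0]
    - [87, 45, -22, 0, 0, 0, 0]
    - [87, 45, -22, 20, 0, 0, 0]
    - [87, 42.4, -20.9, 30, 0, 0, 0]
    - [87, 0, 0, 0, 0, 0, -0.03]
    - [87, 0, 0, 0, 0, 0, 0]

```text
time_s: 23.4
tool_pos: [0.4305, 0.0491, 0.2456]
tool_rot: [-180.0, 0.0, 98.6]
force: [1.4, -0.6, 0.6]
grip_width: 0.087
```

```bash
python3 - <<'E'
from h import *
o=env.get_obs();print(o["time_s"],o["tool_pos"].round(4),o["tool_rot"].round(2))
k=cal("wrist");im=env.read_camera("wrist")
for r in env.regions_of("wrist","tin_1"):
    c=(np.array(r["rect"][:2])+r["rect"][2:])/2
    if np.linalg.norm(proj(k,[[.428,.056,.045]])[0]-c)<30:
        v,f=fit([(k,r["region"])],.428,.056,.06,.09);print(round(r["confidence"],2),v.round(4),round(f,3))
E
```

```text
23.4 [0.4305 0.0491 0.2456] [-1.7995e+02  3.0000e-02  9.8570e+01]
```

send_rows:
  plan:
    - [87, 7, -2, 35, 0, 0, 0]
    - [87, 0, 0, 45, 0, 0, 0]
    - [87, 0, 0, 45, 0, 0, 0]
    - [87, 0, 0, 45, 0, 0, 0]
    - [87, 0, 0, 28, 0, 0, 0]
    - [87, 0, 0, 0, 0, 0, 0]
    - [50, 0, 0, 0, 0, 0, 0]
    - [50, 0, 0, 0, 0, 0, 0]
    - [50, 0, 0, 0, 0, 0, 0]
    - [50, 0, 0, 0, 0, 0, 0]
    - [50, 0, 0, 0, 0, 0, 0]
    - [50, 0, 0, 0, 0, 0, 0]
  grip_force: 35

```text
time_s: 24.7
tool_pos: [0.429, 0.0556, 0.0493]
tool_rot: [179.9, -0.0, 98.4]
force: [-1.3, -0.5, 6.8]
grip_width: 0.0602
```

send_rows:
  plan:
    - [50, 0, 0, -20, 0, 0, 0]
    - [50, 0, 0, -30, 0, 0, 0]
    - [50, 0, 0, -40, 0, 0, 0]
    - [50, 0, 0, -40, 0, 0, 0]
    - [50, 0, 0, -40, 0, 0, 0]
    - [50, 0, 0, -10, 0, 0, 0]
    - [50, 0, 0, 0, 0, 0, 0]
    - [50, 0, 0, 0, 0, 0, 0]
    - [50, 0, 0, 0, 0, 0, 0]
    - [50, 0, 0, 0, 0, 0, 0]
    - [50, 0, 0, 0, 0, 0, 0]

```text
time_s: 25.8
tool_pos: [0.4276, 0.0553, 0.2269]
tool_rot: [-179.9, 0.0, 98.4]
force: [-0.2, -0.1, -4.5]
grip_width: 0.0599
```

```bash
python3 - <<'E'
from h import *
o=env.get_obs();print(o["time_s"],o["tool_pos"].round(4),o["tool_rot"].round(2),o["force"].round(2),o["grip_width"])
s=env.read_camera("scene");d=env.read_camera("side")
cv2.imwrite("pics/v10.png",np.hstack([cv2.resize(s[90:310,200:480],(420,330)),cv2.resize(d[80:300,180:420],(360,330))])[:,:,::-1])
k=cal("scene")
for c in("scene","side"):
  for r in env.regions_of(c,"cake_tin")[:1]: print(c,fit([(cal(c),r["region"])],.552,-.139,.11,.045))
E
```

```text
25.8 [0.4276 0.0553 0.2269] [-1.7988e+02  2.0000e-02  9.8420e+01] [-0.16 -0.12 -4.45] 0.059875804214422866
side (array([ 0.55183844, -0.13797429,  5.32135067]), np.float64(0.35571498520426625))
```

View pics/v10.png

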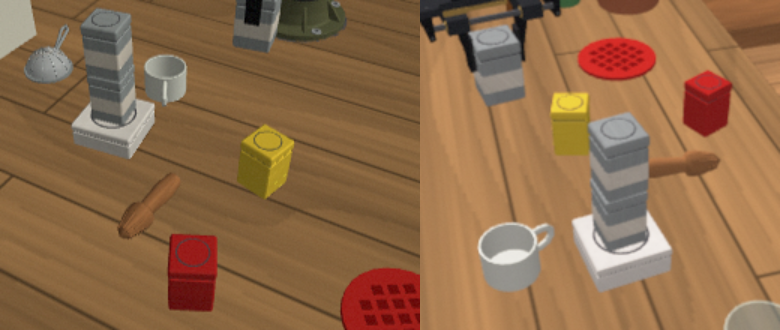

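The picture shows the column of B and C upright and square on the cake tin at left (113,80). A is held upright in the air (underside about 18 cm), and everything else is where it was.

```bash
python3 -c "
from cell import env
import numpy as np
F=[]
for i in range(5):
    env.read_camera('side');F.append(env.get_obs()['force'][2])
o=env.get_obs();print(np.mean(F),o['tool_pos'],o['grip_width'])
if np.mean(F)<-4: print(env.sign_off())"
```

```text
-5.563120837979522 [0.42824433 0.05540442 0.22819096] 0.05949186407005733
the job is handed in; nothing more can be done
None
```

The job is done and handed in at about 26 s, well under the 69 s limit. The two lighter tins are stacked on the cake tin, and the arm is still holding the full one in the air.

- **Weights:** I lifted all three grey banded tins. They read about 2.4 N, 2.9 N and 5.5 N, so the third is the full one. It read 5.6 N again just before hand-in. I left the red and yellow look-alikes alone.
- **Column:** My best estimate is that both stacked tins sit within about 2 mm of the cake tin's centre and within a few degrees of square. The last picture shows the column upright.
- **Held tin:** It is upright, with its underside about 18 cm above the counter and touching nothing but the gripper. The grip is 35 N.

**Checks that disagreed or failed:**
- The cameras differed by 2–5 mm and up to about 20° in yaw on the stacked tins, and a few cruder outline fits were further off. I trusted the wrist camera.
- The network missed the full tin just before I picked it up the second time, so I used its earlier measured position. The grip width then read 60 mm, as it should.
- The last cake tin fit was poor because the column hid part of it, but it gave the same position as before. I saw nothing else moved in the last picture.

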